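Hold the tall circuit card up to the magnifier

TASK

Draw the tall circuit card straight up out of the black card rack by its handle, turn it so that its component side squarely faces the tilted lens of the magnifier lamp, and keep it raised there for inspection, the middle of the board about 15 cm from the lens on the lens's centre line, on the side towards the robot. Finish while still holding the card still in the air: do not put it down or let go. Do not touch the lamp, leave the two short cards in their slots and do not disturb the other things on the bench.

Things in the scene. Friction and masses are not known exactly. Their poses are not given: they have to be found in the camera images.
- tall_card: Green circuit board 4 mm thick, 100 wide, 112 tall, with a grey handle on its top edge (12 thick, 60 wide, 108 to 150 mm above the foot); in a guide of the rack, 62 mm taller than its neighbours. Origin: middle of its lower edge. x: normal, out of the component side (chips up to 9 mm proud), which in the rack faces away from the robot; y: width; z: up to the handle. 0.11-0.22 kg.
- card_centre (a point): Middle of the tall card's board, on its mid-plane, 65 mm above its lower edge; axes as the card's.
- card_handle (a point): Where to grip the tall card: middle of the grey handle, 130 mm above its lower edge; axes as the card's. The pads close along the card's x on 12 mm.
- rack: Fixed black card rack, 150 x 125 x 70 mm high, floor 10 mm thick. Three upright guides at x = -36, 0, +36 mm, each taking a card across its y by the side edges; guides 7 mm wide, up to the top at 70 mm, so cards lean up to 4 degrees. Origin: centre of its underside; z up. A card must rise 60 mm to be clear.
- short_card_a: A short card in the rack, 100 mm wide, 88 mm tall, same make as the tall one, tab 12 mm thick on top; origin at the middle of its lower edge, axes as for the tall card. Leave in place.
- short_card_b: The other short card in the rack, the same size; leave in place.
- lamp: White magnifier lamp, fixed to the bench: round foot 140 mm in diameter, bent stem 28 mm thick up to a hinge 270 mm high. Origin: on the bench in front of it, between it and the robot; the foot's centre is at x = +160 mm, the hinge at x = +100 mm; its -x side looks roughly towards the robot. The lens ring stands up from the hinge. Not to be touched.
- lens_head (a joint): Tilt of the lens head about the hinge, parallel to the lamp's y: at 0 the lens lies level and looks straight down, at 1.57 it stands upright and looks to the lamp's -x. It stays at its start value (0.8 to 1.05) unless pushed.
- lens (a point): Centre of the lens (glass 112 mm in diameter in a white ring 144 mm over all and 20 mm thick). z: along the lens axis, pointing out of its back, obliquely up and away from the robot; the card belongs on the -z side, below and nearer the robot, with the card's +x along this +z.
- solder_spool: Spool of solder, 60 mm in diameter, 50 mm tall, standing on the bench; origin at the centre of its underside.
- mug: White mug, 80 mm in diameter, 95 mm tall, handle on its y side; origin at the centre of its underside.
- screwdriver: Screwdriver lying on the dark bench mat, along its x; origin underneath its middle.
- flux_bottle: Capped clear bottle, 56 mm in diameter, 120 mm tall; origin at the centre of its underside.
- tip_tin: Low open steel tin, 64 mm in diameter, 35 mm tall, on the mat; origin at the centre of its underside.
- spare_board: Small green board lying on the mat, 90 x 70 mm, 12 mm high over its parts; origin at the centre of its underside.
There are look-alikes about, which are no part of the job. Leave any blue look-alike of the rack alone.

How it is judged:
On the way:
1. the tall card is in the fingers and drawn up clear of the rack (height (world z) of tall_card above 0.078 m and contact force between tall_card and the fingers above 1 N and contact force between tall_card and rack below 0.05 N), for 0.1 s.
At the end, for the whole second after the job is handed in: Fingers hold the tall card still, lower edge over 90 mm above the bench, off rack and lamp; board centre 100 to 200 mm in front of the lens, within 40 mm of its axis in lens x and y; component side facing the lens within 0.26 rad (15 degrees) (x of card_centre in the frame of lens between -0.04 and 0.04 m and y of card_centre in the frame of lens between -0.04 and 0.04 m and z of card_centre in the frame of lens between -0.2 and -0.1 m and angle between the x axis of tall_card and the z axis of lens, either way round below 0.26 rad and x of lens in the frame of tall_card above 0.08 m and height (world z) of tall_card above 0.09 m and contact force between tall_card and the fingers above 1 N and contact force between tall_card and rack below 0.05 N and contact force between tall_card and lamp below 0.05 N and linear speed of tall_card below 0.03 m/s and angular speed of tall_card below 0.2 rad/s); the arm keeps its last pose, push and grip.
It fails at once if the lamp is touched (more than 1 N) (contact force between lamp and anything else above 1 N).
It fails at once if a short card is moved by more than 20 mm (distance of any of short_card_a, short_card_b from where it was at the start of the episode above 0.02 m).
It fails at once if another thing on the bench is moved by more than 30 mm (distance of any of solder_spool, mug, screwdriver, flux_bottle, tip_tin, spare_board from where it was at the start of the episode above 0.03 m).
It also fails if it takes over 35 s, if anything falls off the work surface, if the arm or the gripper's body presses on something with over 40 N, if the wrist force passes 120 N, or if a joint passes its speed limit or range.

ROBOT

A 7-joint arm with a two-finger parallel gripper is mounted at the origin on the work surface. World frame = base frame: x ahead of the robot, y to its left, z up, the work surface at z = 0. Lengths are in m, angles in rad, forces in N, time in s.
With the tool pointing down it reaches from about 0.4 to 0.85 m from the base axis. Payload 4.5 kg.
Tool frame: the origin (TCP) lies where the fingers leave the gripper's body, on its centre line; the fingertips stand 64 mm ahead of it and the grasp point (between the pads) lies 45 mm ahead of it; z points along the fingers, y is the line along which they close (so a half turn about z gives the same grasp; the last joint's range is limited). The gripper opens to 88 mm and grips with 3 to 60 N. Pads are 18 mm wide; open, the fingers measure 123 mm over their backs; the gripper's body (75 mm by 187 mm) begins 45 mm behind the grasp point.
Start: joints at [-1.111, 0.689, -0.195, 1.565, 0.157, 0.902, -0.215], TCP at [0.258, 0.569, 0.303] pointing down, gripper open.
Joint ranges: [-3.01, 3.01], [-0.46, 2.08], [-1.47, 1.51], [0.13, 2.56], [-1, 4.14], [0.04, 2.09], [-2.66, 2.66]. Speed limits (rad/s): [2.57, 2.57, 3.14, 3.14, 3.14, 3.14, 3.14].

INTERFACE

Orientations are given as a unit quaternion [x, y, z, w].
In Python, from plant import r gives the robot as it stands.
- The arm moves only by the tool play_rows, never from a script. Its arguments are lists of equal length, an entry for each row: "translation": the shift along the tool's x, y, z in m, a list of three; "delta_rot": the turn, a rotation vector about the tool's x, y, z in degrees, a list of three; "grip": the opening, from -1 (shut) to 1 (fully open). In form: {"translation": [[x, y, z], ...], "delta_rot": [[rx, ry, rz], ...], "grip": [grip, ...]}. A call has 1 to 20 rows; each row shifts and turns the commanded pose from where the row before left it, along the tool's axes as they then stand; what a row does not reach is not made up. A row lasts 1/8 s, in which the tool goes at most 62.5 mm and 10.7 degrees, less where a joint would pass 70% of its speed; a pose out of reach is approached as far as the arm can. A call with a gripper value outside its range is refused whole. The fingers move at their own pace and stop on an object; "squeeze" is the grip in N (left out, the last holds). Time passes only in rows, so rows that do not move let the fingers close. It gives the time, the measured TCP pose, the force, the opening and the grip force at its end, in the units of the state.
- r.get_state(): the state, without advancing time (a new reading comes with each control period).
- r.snapshot(name): name is "scene" or "top" or "wrist"; returns the picture (400x640x3 uint8, blue, green, red); there is no depth.
- r.get_calibration(name): a dict with "intrinsics" (3x3 intrinsics, pixels), "eye" and "rotation" of the camera in the world. Camera axes: x right, y up, looking along -z (the intrinsics and any distortion apply to the point x, -y, -z); pixel columns grow to the right and rows downward; lengths in m; the calibration is good to about 2 mm. A picture is of the moment at which its call begins: read the wrist's pose just before it. get_calibration takes no time and is no camera call; for the wrist camera it gives the pose at the moment of the call.
- r.finish_job(): hands the job in; it is judged then, once.
Trained networks look in the newest picture that a camera, given by its name, has taken for a name from the list of things; names that differ only in an ending like _2 or _b are one class to them, and where a whole thing is asked for, a point or a joint stands for the part that bears it (a point fixed in the world has none). Each returns a list of dicts, best first, with "confidence" (0 to 1); they miss things now and then, are a little off and sometimes report something else, mostly with a low value. They report only what shows in the picture. A call takes as long as a camera call. They do not tell look-alikes from the thing itself.
- r.look_for(camera, target): "point" ([x, y, z] in m, in world coordinates, good to about 4 mm: the middle of the surface that is visible of it).
- r.silhouettes(camera, target): "pixels" (400x640 bool, what is visible of it).
The state is a dict: "clock": time; "q": joint angles; "qd": joint speeds; "joint_torque": joint torques, N m; "tool_pos": TCP position; "eef_rot": TCP orientation; "contact_force": force on the tool from outside, world axes, zero at the start; "moment": the same for the moment, N m; "opening": opening from 0.0 (shut) to 1.0 (fully open); "finger_force": force on a finger pad.
Only numpy, scipy, OpenCV 4.12 (cv2) and the standard library are available. Lean on these libraries where they do the work, as an engineer would, in place of code of your own. Each camera call takes 0.05 s, during which the arm holds its last target. There are 200 camera calls.

## Working session

There is one attempt and no reset: what is moved stays moved. The work goes in short steps, Python scripts to look and compute and a tool call to move; the robot and the scene stay as the last step left them, time stands still between calls to the robot, and variables do not carry over. Pictures are saved under pics/ and viewed, at most 10 in all, crops included, and the job is handed in when it is done.

Besides the shell and the picture viewer there is one more tool, called after "Request:" by a JSON object that holds its "api" and its "payload". play_rows: Moves the arm, as the interface text tells. Its arguments: {"type":"object","properties":{"translation":{"type":"array","items":{"type":"array","items":{"type":"number"}}},"delta_rot":{"type":"array","items":{"type":"array","items":{"type":"number"}}},"grip":{"type":"array","items":{"type":"number"}},"squeeze":{"type":"number"}},"required":["translation","delta_rot","grip"]}

```bash
mkdir -p pics; ls
python3 - <<'E'
from plant import r
import cv2,numpy as np
np.set_printoptions(precision=4,suppress=True)
print(r.get_state())
for c in ["scene","top"]:
    im=r.snapshot(c); cv2.imwrite(f"pics/{c}0.png",im)
    k=r.get_calibration(c); print(c,k)
    for t in ["tall_card","card_handle","rack","short_card_a","lamp","lens","solder_spool","mug","flux_bottle","tip_tin","spare_board","screwdriver"]:
        print(c,t,[(np.round(d["point"],3).tolist(),round(d["confidence"],2)) for d in r.look_for(c,t)])
E
```

```text
pics
{'clock': 0.0, 'q': array([-1.1112,  0.69  , -0.1945,  1.5664,  0.1573,  0.9025, -0.2151]), 'qd': array([ 0.0018, -0.0004,  0.0001, -0.0009, -0.0014,  0.0013, -0.0009]), 'joint_torque': array([  0.0001, -52.7553,  -1.2667, -15.3426,  -0.0526,   0.0064,
         0.0002]), 'tool_pos': array([0.258 , 0.5687, 0.3019]), 'eef_rot': array([ 0.2112,  0.9774, -0.0009, -0.0001]), 'contact_force': array([ 0.0609,  0.9107, -0.1715]), 'moment': array([-0.0474,  0.0285,  0.0519]), 'finger_force': 0.0, 'opening': 0.9968087664065344}
scene {'intrinsics': array([[458.1054,   0.    , 313.4607],
       [  0.    , 458.1054, 204.7294],
       [  0.    ,   0.    ,   1.    ]]), 'eye': array([ 1.4065, -0.0458,  1.1082]), 'rotation': array([0.2811, 0.2503, 0.6183, 0.69  ])}
scene tall_card [([0.466, 0.147, 0.113], 0.59)]
scene card_handle [([0.461, 0.143, 0.11], 0.79)]
scene rack [([0.237, -0.313, 0.017], 0.91), ([0.544, 0.125, 0.021], 0.74), ([0.277, 0.232, 0.007], 0.57)]
scene short_card_a [([0.533, 0.12, 0.062], 0.86), ([0.495, 0.136, 0.085], 0.69), ([0.673, 0.411, 0.059], 0.64)]
scene lamp [([0.764,
[... 803 characters left out ...]
, 0.137], 0.57)]
top card_handle [([0.456, 0.142, 0.138], 0.52), ([0.589, -0.304, 0.013], 0.19)]
top rack [([0.218, -0.308, 0.007], 0.85), ([0.49, 0.133, 0.01], 0.83), ([0.265, 0.222, 0.01], 0.58)]
top short_card_a [([0.525, 0.118, 0.089], 0.72), ([0.492, 0.128, 0.095], 0.66)]
top lamp [([0.745, -0.157, 0.301], 0.92)]
top lens [([0.713, -0.166, 0.34], 0.8), ([0.492, 0.13, 0.097], 0.64), ([0.457, 0.143, 0.132], 0.58)]
top solder_spool [([0.737, 0.097, 0.049], 0.51)]
top mug [([0.665, 0.426, 0.042], 0.62)]
top flux_bottle [([0.341, 0.397, 0.081], 0.77)]
top tip_tin [([0.588, -0.302, 0.015], 0.61)]
top spare_board [([0.446, -0.317, 0.013], 0.87)]
top screwdriver [([0.533, -0.164, 0.024], 0.55)]
```

View pics/scene0.png

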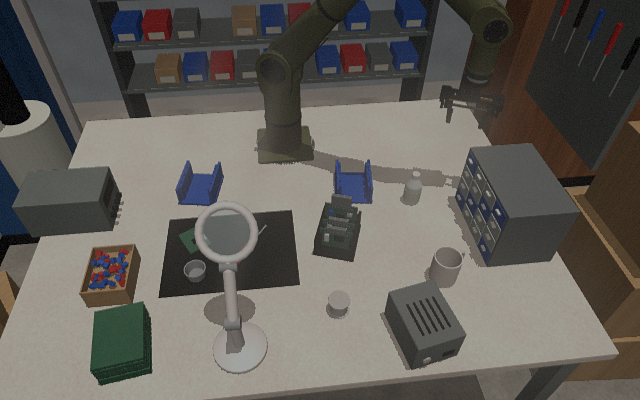

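View pics/top0.png

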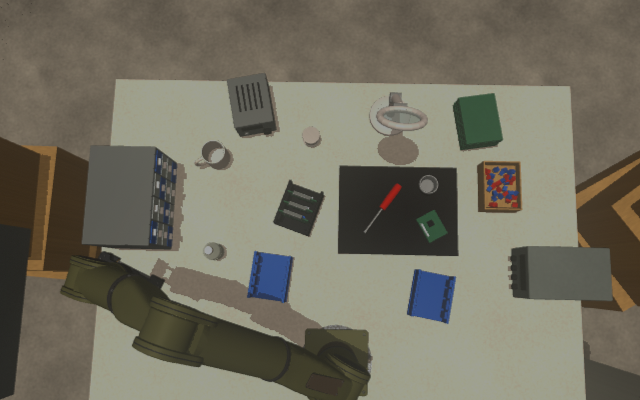

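The black rack is at scene (338,230) / top (299,208), with the tall card's handle in it at scene (343,200). The blue racks at scene (200,185) and (352,182) are look-alikes. The lens is at scene (226,233) / top (402,118). The candidates for the tall card are the handle at scene (343,200), the short tabs at about (342,213) and (340,225), and the spare board at (190,240). I choose the tallest one, on the robot side.

```bash
cat > h.py <<'E'
from plant import r
import cv2,numpy as np
from scipy.spatial.transform import Rotation as R
from scipy.optimize import least_squares
np.set_printoptions(precision=4,suppress=True)
def proj(k,P):
    p=(np.atleast_2d(P)-k["eye"])@R.from_quat(k["rotation"]).as_matrix()
    p=p*[1,-1,-1]; K=k["intrinsics"]
    return (p@K.T)[:,:2]/p[:,2:]
def ray(k,uv):
    d=np.linalg.inv(k["intrinsics"])@[uv[0],uv[1],1]
    return k["eye"],R.from_quat(k["rotation"]).apply(d*[1,-1,-1])
E
python3 - <<'E'
from h import *
out=[]
for c,(x0,y0,w,h) in {"scene":(170,190,200,150),"top":(260,80,200,150)}.items():
    im=r.snapshot(c); 
    big=cv2.resize(im[y0:y0+h,x0:x0+w],None,fx=4,fy=4,interpolation=cv2.INTER_CUBIC)
    for t,col in [("lens",(0,0,255)),("card_handle",(0,255,255)),("rack",(255,0,255)),("lamp",(255,255,0))]:
        for s in r.silhouettes(c,t):
            m=s["pixels"].astype(np.uint8); np.save(f"pics/{c}_{t}_{s['confidence']:.2f}.npy",m)
            ys,xs=np.nonzero(m); print(c,t,round(s["confidence"],2),m.sum(),xs.min(),xs.max(),ys.min(),ys.max())
            if t!="lamp":
                mb=cv2.resize(m[y0:y0+h,x0:x0+w],None,fx=4,fy=4,interpolation=0)
                cs,_=cv2.findContours(mb,0,2); cv2.drawContours(big,cs,-1,col,1)
    cv2.imwrite(f"pics/{c}_c.png",big)
E
```

```text
scene lens 0.56 3214 194 258 201 263
scene card_handle 0.64 525 328 349 290 318
scene rack 0.94 910 313 360 208 261
scene rack 0.94 1159 334 372 160 203
scene rack 0.82 1473 176 223 161 205
scene lamp 0.67 6051 195 266 202 373
top lens 0.74 1009 377 427 106 130
top card_handle 0.53 187 279 308 209 222
top rack 0.95 1960 408 455 269 322
top rack 0.71 1163 275 323 181 234
top rack 0.55 1839 247 292 251 301
top rack 0.36 564 416 446 210 240
top lamp 0.62 1700 369 427 92 135
```

View pics/scene_c.png

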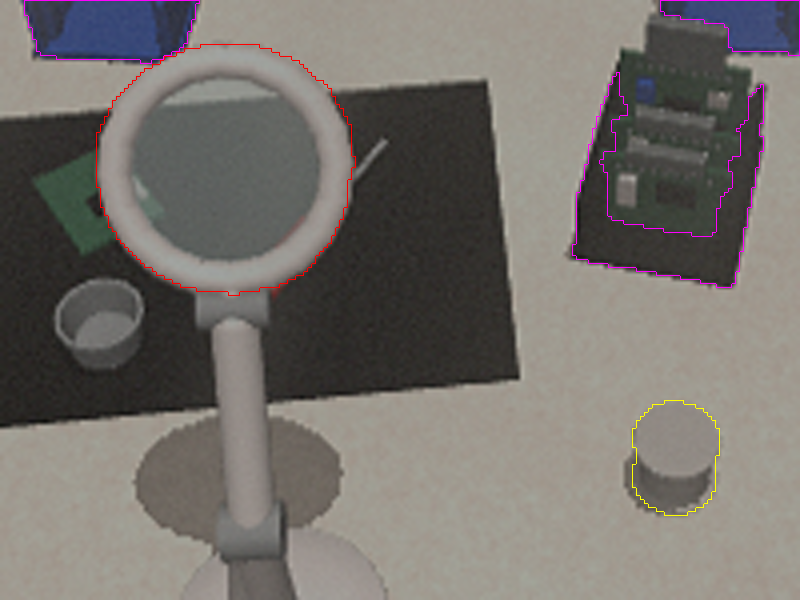

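View pics/top_c.png

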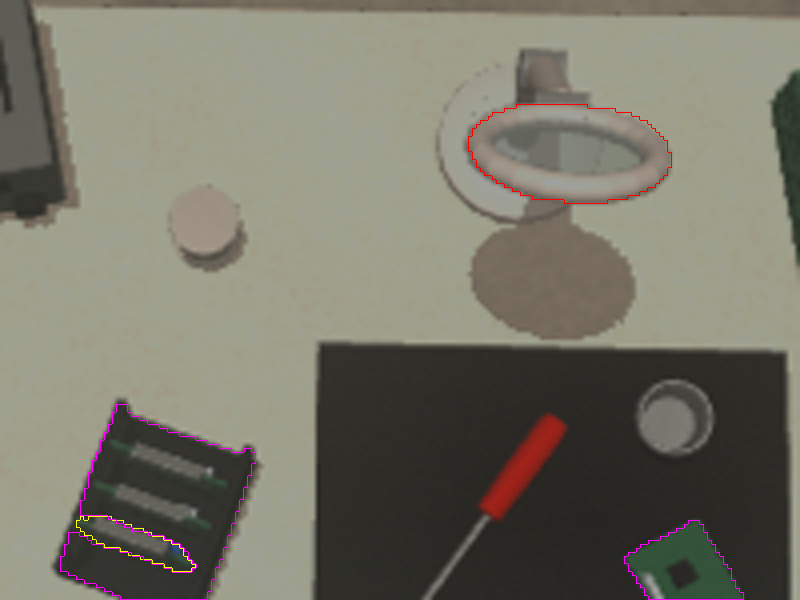

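```bash
cat >> h.py <<'E'
import glob
def fitlens(masks):
    # masks: list of (calib, mask)
    obs=[]
    for k,m in masks:
        cs,_=cv2.findContours(m,0,cv2.CHAIN_APPROX_NONE)
        c=cv2.convexHull(max(cs,key=cv2.contourArea))
        obs.append((k,c.astype(np.float32)))
    a=np.linspace(0,2*np.pi,60,endpoint=False); b=np.linspace(0,2*np.pi,12,endpoint=False)
    A,B=[x.ravel() for x in np.meshgrid(a,b)]
    rad=64+8*np.cos(B); T=np.stack([rad*np.cos(A),rad*np.sin(A),10*np.sin(B)],1)/1000
    def res(p):
        M=R.from_euler('ZY',[p[3],p[4]]).as_matrix()
        e=[]
        for k,c in obs:
            h=cv2.convexHull(proj(k,T@M.T+p[:3]).astype(np.float32))
            e+=[cv2.pointPolygonTest(h,tuple(map(float,q)),True) for q in c[:,0]]
        return np.array(e)
    s=least_squares(res,[.715,-.165,.337,0,.9],loss='soft_l1',diff_step=1e-4)
    return s.x,R.from_euler('ZY',s.x[3:5]).as_matrix(),np.sqrt(np.mean(res(s.x)**2))
E
python3 - <<'E'
from h import *
L=lambda c,t,cf:np.load(f"pics/{c}_{t}_{cf}.npy")
ks,kt=r.get_calibration("scene"),r.get_calibration("top")
p,M,e=fitlens([(ks,L("scene","lens","0.56")),(kt,L("top","lens","0.74"))])
print("lens",p,"z",M[:,2],"rms",e)
for ms in ([(ks,L("scene","lens","0.56"))],[(kt,L("top","lens","0.74"))]): print(fitlens(ms)[0::2])
# foot centre & rack yaw
def onz(k,uv,z): o,d=ray(k,uv); return o+d*(z-o[2])/d[2]
# handle model fit, hand-read top-face corners
pts=[(ks,(332.5,193.5)),(ks,(352,196.8)),(kt,(282,210)),(kt,(301.5,217.2))]
for k,uv in pts: print(onz(k,uv,.16))
for a,b in [((120,402),(252,448)),((60,570),(120,402))]:
    f=lambda q:onz(kt,(q[0]/4+260,q[1]/4+80),.07)
    print("rack edge",f(a),f(b),np.degrees(np.arctan2(*(f(b)-f(a))[1::-1])))
E
```

```text
lens [ 0.7185 -0.1648  0.3322 -0.0082  0.8777] z [ 0.7692 -0.0063  0.6389] rms 0.6540923865151581
(array([ 0.7115, -0.1653,  0.3241,  0.0264,  0.8711]), np.float64(0.39547725481350565))
(array([ 0.7361, -0.1754,  0.2798, -0.014 ,  0.8378]), np.float64(0.192811312947316))
[0.4497 0.1189 0.16  ]
[0.4696 0.174  0.16  ]
[0.4734 0.1738 0.16  ]
[0.4524 0.1133 0.16  ]
rack edge [0.5829 0.1589 0.07  ] [0.547 0.05  0.07 ] -108.26239751395705
rack edge [0.4436 0.2033 0.07  ] [0.5829 0.1589 0.07  ] -17.650914742861406
```

```bash
cat >> h.py <<'E'
def rows(pos,Rt,n,p0=None,R0=None):
    """n equal tool-frame rows (trans m, rotvec deg) from the current pose to the target; screw-free straight line"""
    s=r.get_state(); p0=s["tool_pos"] if p0 is None else p0; R0=R.from_quat(s["eef_rot"]) if R0 is None else R0
    rv=(R0.inv()*Rt).as_rotvec()/n; d=(np.array(pos)-p0)/n; Q=R0; T=[]
    for i in range(n):
        T.append(np.round(Q.inv().apply(d),4).tolist()); Q=Q*R.from_rotvec(rv)
    print("trans",T); print("rot each",np.round(np.degrees(rv),2),"total dist",np.linalg.norm(d)*n)
def tool(y,z):
    y=np.array(y,float);z=np.array(z,float);y/=np.linalg.norm(y);z/=np.linalg.norm(z)
    return R.from_matrix(np.stack([np.cross(y,z),y,z],1))
E
python3 - <<'E'
from h import *
a=np.radians(-18.5)
rows([.461,.145,.30],tool([np.cos(a),np.sin(a),0],[0,0,-1]),14)
E
```

```text
trans [[-0.0257, -0.0216, 0.0002], [-0.0278, -0.0188, 0.0002], [-0.0296, -0.0158, 0.0002], [-0.0311, -0.0126, 0.0002], [-0.0323, -0.0093, 0.0002], [-0.0331, -0.0058, 0.0002], [-0.0335, -0.0023, 0.0002], [-0.0336, 0.0012, 0.0002], [-0.0333, 0.0047, 0.0002], [-0.0326, 0.0081, 0.0002], [-0.0316, 0.0115, 0.0002], [-0.0302, 0.0147, 0.0002], [-0.0285, 0.0178, 0.0002], [-0.0264, 0.0207, 0.0002]]
rot each [ 0.   -0.    6.01] total dist 0.4702331508939611
```

Request:
{"api": "play_rows", "payload": {"translation": [[-0.026, -0.022, 0], [-0.028, -0.019, 0], [-0.03, -0.016, 0], [-0.031, -0.0125, 0], [-0.032, -0.009, 0], [-0.033, -0.006, 0], [-0.0335, -0.002, 0], [-0.0335, 0.001, 0], [-0.033, 0.005, 0], [-0.0325, 0.008, 0], [-0.0315, 0.0115, 0], [-0.03, 0.015, 0], [-0.0285, 0.018, 0], [-0.026, 0.021, 0], [0, 0, 0], [0, 0, 0]], "delta_rot": [[0, 0, 6], [0, 0, 6], [0, 0, 6], [0, 0, 6], [0, 0, 6], [0, 0, 6], [0, 0, 6], [0, 0, 6], [0, 0, 6], [0, 0, 6], [0, 0, 6], [0, 0, 6], [0, 0, 6], [0, 0, 6], [0, 0, 0], [0, 0, 0]], "grip": [1, 1, 1, 1, 1, 1, 1, 1, 1, 1, 1, 1, 1, 1, 1, 1], "squeeze": 30}}

```text
clock: 3.8
tool_pos: [0.4622, 0.1466, 0.3027]
eef_rot: [0.811, 0.586, 0.0, -0.0]
contact_force: [1.1, -0.1, 0.2]
opening: 0.999
finger_force: 0.0
```

Run:
```python
from h import *
s=r.get_state(); print(s["clock"],s["q"],s["tool_pos"],R.from_quat(s["eef_rot"]).as_matrix(),s["opening"],s["contact_force"])
k=r.get_calibration("wrist"); print(k)
im=r.snapshot("wrist"); cv2.imwrite("pics/w1.png",im); np.save("pics/w1k.npy",k,allow_pickle=True)
for t in ("card_handle","tall_card"): print([(d["point"],d["confidence"]) for d in r.look_for("wrist",t)])
```

```text
3.8 [-0.5147  0.515   0.174   1.9892 -0.1431  0.6488 -0.568 ] [0.4622 0.1466 0.3027] [[ 0.314   0.9494 -0.0003]
 [ 0.9494 -0.314   0.0009]
 [ 0.0007 -0.0006 -1.    ]] 0.9990429611999517 [ 1.0801 -0.0842  0.2103]
{'intrinsics': array([[277.9715,   0.    , 316.6946],
       [  0.    , 277.9715, 197.9946],
       [  0.    ,   0.    ,   1.    ]]), 'eye': array([0.4838, 0.2097, 0.3858]), 'rotation': array([-0.1292,  0.0212, -0.1574,  0.9788])}
[]
[([0.4627, 0.1513, 0.164], 0.72)]
```

View pics/w1.png

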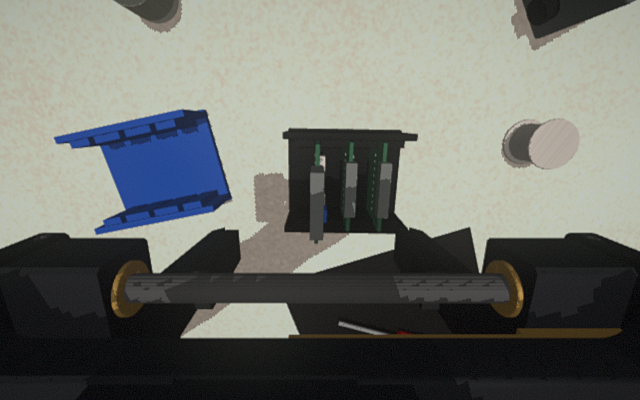

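Run:
```python
from h import *
k=np.load("pics/w1k.npy",allow_pickle=True).item()
im=cv2.imread("pics/w1.png")
cv2.imwrite("pics/w1c.png",cv2.resize(im[120:250,270:420],None,fx=5,fy=4.6*1.0869,interpolation=cv2.INTER_CUBIC)[:600])
def onz(uv,z): o,d=ray(k,uv); return o+d*(z-o[2])/d[2]
for z in (.15,.16): print(z,onz((316.5,165),z),onz((317,234),z))
# predicted corners of handle top/bottom for hypothesised pose
a=np.radians(-18.5);X=np.array([np.cos(a),np.sin(a),0]);Y=np.array([-X[1],X[0],0])
for z in (.118,.16):
    print(z,proj(k,[np.array([.4615,.145,z])+sx*.006*X+sy*.03*Y for sx in(-1,1) for sy in(-1,1)]).round(1).tolist())
```

```text
0.15 [0.4727 0.1773 0.15  ] [0.4533 0.1173 0.15  ]
0.16 [0.4731 0.1786 0.16  ] [0.4546 0.1212 0.16  ]
0.118 [[310.1, 223.0], [310.0, 164.4], [321.8, 223.0], [322.4, 164.5]]
0.16 [[309.0, 239.6], [308.7, 171.8], [322.6, 239.6], [323.3, 171.8]]
```

View pics/w1c.png

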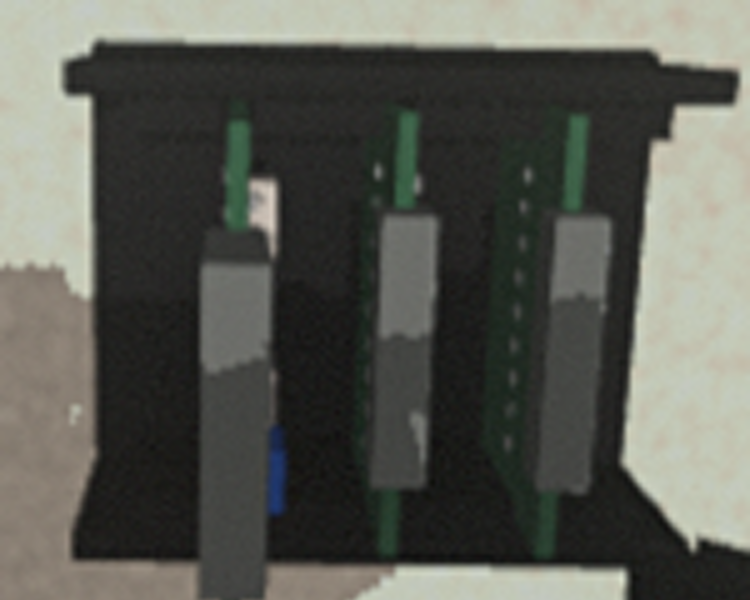

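The close crop confirms the choice. The tall handle's top face spans wrist pixels (310–324, 172–240), matches the model at z = 0.16, and has its chips on the right, facing away from the robot. Next I descend, close and lift.

Request:
{"api": "play_rows", "payload": {"translation": [[-0.0015, 0, 0.03], [0, 0, 0.03], [0, 0, 0.03], [0, 0, 0.018], [0, 0, 0.01], [0, 0, 0], [0, 0, 0], [0, 0, 0], [0, 0, 0], [0, 0, 0], [0, 0, 0], [0, 0, 0], [0, 0, 0]], "delta_rot": [[0, 0, 0], [0, 0, 0], [0, 0, 0], [0, 0, 0], [0, 0, 0], [0, 0, 0], [0, 0, 0], [0, 0, 0], [0, 0, 0], [0, 0, 0], [0, 0, 0], [0, 0, 0], [0, 0, 0]], "grip": [1, 1, 1, 1, 1, 1, -1, -1, -1, -1, -1, -1, -1], "squeeze": 30}}

```text
clock: 5.58
tool_pos: [0.462, 0.1443, 0.1847]
eef_rot: [0.811, 0.585, -0.0, -0.0]
contact_force: [0.1, -0.1, 0.9]
opening: 0.228
finger_force: 0.0
```

Request:
{"api": "play_rows", "payload": {"translation": [[0, 0, 0], [0, 0, 0], [0, 0, 0], [0, 0, 0]], "delta_rot": [[0, 0, 0], [0, 0, 0], [0, 0, 0], [0, 0, 0]], "grip": [-1, -1, -1, -1], "squeeze": 40}}

```text
clock: 6.08
tool_pos: [0.4619, 0.1443, 0.1847]
eef_rot: [0.811, 0.585, -0.0, -0.0]
contact_force: [0.4, 0.4, -0.3]
opening: 0.13
finger_force: 40.0
```

Request:
{"api": "play_rows", "payload": {"translation": [[0, 0, -0.006], [0, 0, -0.01], [0, 0, -0.012], [0, 0, -0.014], [0, 0, -0.014], [0, 0, -0.014], [0, 0, -0.014], [0, 0, -0.012], [0, 0, -0.01], [0, 0, -0.008], [0, 0, 0], [0, 0, 0]], "delta_rot": [[0, 0, 0], [0, 0, 0], [0, 0, 0], [0, 0, 0], [0, 0, 0], [0, 0, 0], [0, 0, 0], [0, 0, 0], [0, 0, 0], [0, 0, 0], [0, 0, 0], [0, 0, 0]], "grip": [-1, -1, -1, -1, -1, -1, -1, -1, -1, -1, -1, -1]}}

```text
clock: 7.58
tool_pos: [0.4618, 0.1442, 0.2984]
eef_rot: [0.811, 0.585, -0.0, -0.0]
contact_force: [0.1, 0.5, -1.3]
opening: 0.131
finger_force: 40.0
```

Run:
```python
from h import *
s=r.get_state(); print(s["clock"],s["q"],s["tool_pos"],s["contact_force"],s["opening"])
c=np.array([.716,-.165,.332]); yaw,t=0.0,.877
z=np.array([np.sin(t)*np.cos(yaw),np.sin(t)*np.sin(yaw),np.cos(t)]); up=np.array([-np.cos(t)*np.cos(yaw),-np.cos(t)*np.sin(yaw),np.sin(t)])
cc=c-.152*z; g=cc+.065*up; tcp=g+.045*up; Rt=tool(z,-up)
print("card",cc,"tcp",tcp,"rot",Rt.as_matrix(), "foot z",(cc-.065*up)[2])
p0=s["tool_pos"]; a=np.radians(-18.3); R0=R.from_quat(s["eef_rot"])
w=tcp-np.array([.06,0,-.03])   # waypoint away from the lens
print(w);rows(w,Rt,16); rows(tcp,Rt,4,w,Rt)
```

```text
7.575 [-0.5124  0.5209  0.1764  1.9969 -0.1476  0.6364 -0.5609] [0.4618 0.1442 0.2984] [ 0.1398  0.4636 -1.3096] 0.1308443318348566
card [ 0.5991 -0.165   0.2348] tcp [ 0.5288 -0.165   0.3194] rot [[ 0.      0.7688  0.6395]
 [ 1.      0.      0.    ]
 [ 0.      0.6395 -0.7688]] foot z 0.18482844809055093
[ 0.4688 -0.165   0.3494]
trans [[-0.0182, 0.0065, -0.0032], [-0.0183, 0.0063, -0.003], [-0.0184, 0.0061, -0.0029], [-0.0185, 0.0058, -0.0028], [-0.0186, 0.0056, -0.0027], [-0.0187, 0.0053, -0.0025], [-0.0188, 0.0051, -0.0025], [-0.0188, 0.0048, -0.0024], [-0.0189, 0.0046, -0.0023], [-0.019, 0.0043, -0.0022], [-0.019, 0.004, -0.0022], [-0.0191, 0.0038, -0.0022], [-0.0192, 0.0035, -0.0021], [-0.0192, 0.0032, -0.0021], [-0.0193, 0.0029, -0.0021], [-0.0193, 0.0027, -0.0021]]
rot each [-2.47  0.4  -1.1 ] total dist 0.31348898723483476
trans [[0.0, 0.0067, 0.0154], [0.0, 0.0067, 0.0154], [0.0, 0.0067, 0.0154], [0.0, 0.0067, 0.0154]]
rot each [0. 0. 0.] total dist 0.06708203932499368
```

Run:
```python
from h import *
t=.877; z=np.array([np.sin(t),0,np.cos(t)]); up=np.array([-np.cos(t),0,np.sin(t)])
rows([.5288,-.165,.3194],tool(z,-up),20)
```

```text
trans [[-0.0136, 0.0081, -0.001], [-0.0137, 0.0079, -0.0009], [-0.0138, 0.0077, -0.0007], [-0.014, 0.0075, -0.0005], [-0.0141, 0.0073, -0.0003], [-0.0142, 0.0071, -0.0001], [-0.0143, 0.0069, 0.0], [-0.0144, 0.0066, 0.0002], [-0.0145, 0.0064, 0.0003], [-0.0146, 0.0062, 0.0005], [-0.0147, 0.0059, 0.0006], [-0.0148, 0.0057, 0.0007], [-0.0149, 0.0054, 0.0008], [-0.015, 0.0052, 0.0009], [-0.015, 0.0049, 0.001], [-0.0151, 0.0046, 0.0011], [-0.0152, 0.0044, 0.0012], [-0.0153, 0.0041, 0.0012], [-0.0153, 0.0038, 0.0013], [-0.0154, 0.0035, 0.0013]]
rot each [-1.97  0.32 -0.88] total dist 0.3171165166951572
```

Request:
{"api": "play_rows", "payload": {"translation": [[-0.0136, 0.008, -0.001], [-0.0137, 0.008, -0.001], [-0.0138, 0.0077, -0.0007], [-0.014, 0.0075, -0.0005], [-0.0141, 0.0073, -0.0003], [-0.0142, 0.007, 0], [-0.0143, 0.007, 0], [-0.0144, 0.0066, 0], [-0.0145, 0.0064, 0], [-0.0146, 0.0062, 0.0005], [0, 0, 0]], "delta_rot": [[-1.97, 0.32, -0.88], [-1.97, 0.32, -0.88], [-1.97, 0.32, -0.88], [-1.97, 0.32, -0.88], [-1.97, 0.32, -0.88], [-1.97, 0.32, -0.88], [-1.97, 0.32, -0.88], [-1.97, 0.32, -0.88], [-1.97, 0.32, -0.88], [-1.97, 0.32, -0.88], [0, 0, 0]], "grip": [-1, -1, -1, -1, -1, -1, -1, -1, -1, -1, -1]}}

```text
clock: 8.95
tool_pos: [0.4946, -0.0116, 0.3091]
eef_rot: [0.753, 0.635, 0.121, 0.122]
contact_force: [0.3, 0.5, -1.8]
opening: 0.134
finger_force: 40.0
```

Run:
```python
from h import *
print(r.get_state()["q"])
t=.877; z=np.array([np.sin(t),0,np.cos(t)]); up=np.array([-np.cos(t),0,np.sin(t)])
rows([.5288,-.165,.3194],tool(z,-up),10)
```

```text
[-0.196   0.4396  0.1344  2.2084  0.003   0.1559 -0.2556]
trans [[-0.0145, 0.006, 0.0006], [-0.0146, 0.0058, 0.0008], [-0.0147, 0.0055, 0.0009], [-0.0148, 0.0052, 0.001], [-0.0149, 0.005, 0.0011], [-0.015, 0.0047, 0.0011], [-0.0151, 0.0044, 0.0012], [-0.0151, 0.0041, 0.0013], [-0.0152, 0.0039, 0.0013], [-0.0153, 0.0036, 0.0014]]
rot each [-1.98  0.33 -0.9 ] total dist 0.15750860930621935
```

```bash
cat > fk.py <<'E'
from h import *
import itertools
D=[([-1.1112,.69,-.1945,1.5664,.1573,.9025,-.2151],[.258,.5687,.3019],[.2112,.9774,-.0009,-.0001]),
   ([-.5147,.515,.174,1.9892,-.1431,.6488,-.568],[.4622,.1466,.3027],[.8107,.5855,.0004,.0002]),
   ([-.5124,.5209,.1764,1.9969,-.1476,.6364,-.5609],[.4618,.1442,.2984],[.811,.585,0,0]),
   ([-.196,.4396,.1344,2.2084,.003,.1559,-.2556],[.4946,-.0116,.3091],[.753,.635,.121,.122])]
if __name__=="__main__":
    res=[]
    for s in itertools.product([1,-1],repeat=6):
        S=np.array([s[0],1,s[1],s[2],s[3],s[4],s[5]])
        Cs=[R.from_euler('ZYZYZYZ'[:3],(S*q)[:3])*R.from_euler('YZY',(S*q)[3:6])*R.from_euler('z',(S*q)[6]) for q,_,_ in D]
        # world offset Rz(b): R_i = Rz(b) C_i T
        Ts=lambda b:[ (R.from_euler('z',b)*c).inv()*R.from_quat(o) for c,(_,_,o) in zip(Cs,D)]
        for b in np.arange(-180,180,10):
            T=Ts(np.radians(b)); m=R.concatenate(T).mean(); e=max((m.inv()*t).magnitude() for t in T)
            res.append((e,s,b,m.as_rotvec()))
    res.sort(key=lambda x:x[0]); 
    for x in res[:6]: print(x)
E
python3 fk.py
```

```text
(0.0011374917349517757, (-1, -1, 1, -1, 1, -1), np.int64(0), array([-0.0002, -0.0005,  1.5711]))
(0.04454482365190209, (-1, -1, 1, -1, 1, -1), np.int64(-10), array([-0.0105,  0.0117,  1.3991]))
(0.045575021598991, (-1, -1, 1, -1, 1, -1), np.int64(10), array([ 0.0106, -0.0133,  1.743 ]))
(0.08928018561871368, (-1, -1, 1, -1, 1, -1), np.int64(-20), array([-0.0203,  0.0233,  1.227 ]))
(0.0902998252437938, (-1, -1, 1, -1, 1, -1), np.int64(20), array([ 0.022 , -0.0266,  1.915 ]))
(0.1333979388642478, (-1, -1, 1, -1, 1, -1), np.int64(-30), array([-0.0296,  0.0344,  1.0547]))
```

```bash
cat >> fk.py <<'E'
S=np.array([-1,1,-1,1,-1,1,-1]); AX='zyzyzyz'
lo=np.array([-3.01,-.46,-1.47,.13,-1,.04,-2.66]);hi=np.array([3.01,2.08,1.51,2.56,4.14,2.09,2.66])
def frames(q):
    Q=R.identity();F=[Q]
    for a,v in zip(AX,S*q): Q=Q*R.from_euler(a,v); F.append(Q)
    return F
def row(q,ext=False):
    F=[f.as_matrix() for f in frames(np.array(q))]
    c=[F[0][:,2],F[2][:,2],F[4][:,2],F[6][:,2]]
    if ext: c+=[F[2][:,0],F[4][:,0]]
    return np.stack(c,1)
A=np.vstack([row(q) for q,_,_ in D]);b=np.hstack([p for _,p,_ in D])
d,_,_,_=np.linalg.lstsq(A,b,rcond=None)
RT=R.from_euler('z',np.pi/2)
def fk(q): return row(q)@d, frames(np.array(q))[-1]*RT
def ik(p,Ro,q0,w=.02,m=.06):
    f=lambda q:np.hstack([(fk(q)[0]-p)*10,(fk(q)[1].inv()*Ro).as_rotvec()*3,w*(q-q0)])
    s=least_squares(f,np.clip(q0,lo+m+.001,hi-m-.001),bounds=(lo+m,hi-m)); pp,rr=fk(s.x)
    return s.x,np.linalg.norm(pp-p),(rr.inv()*Ro).magnitude()
def target(phi,c=np.array([.716,-.165,.332]),t=.877,dist=.152,yaw=0.):
    M=R.from_euler('z',yaw).as_matrix()
    z=M@[np.sin(t),0,np.cos(t)];up=M@[-np.cos(t),0,np.sin(t)]
    h=R.from_rotvec(z*phi).apply(up)   # card z
    return c-dist*z+.11*h, tool(z,-h)
E
python3 - <<'E'
from fk import *
print("d",d,"res",(A@d-b).reshape(-1,3))
q=np.array(D[-1][0])
for ph in range(-100,101,20):
    p,Ro=target(np.radians(ph)); best=None
    for q5 in (0,1.5,3):
        q0=q.copy(); q0[4]=q5
        x=ik(p,Ro,q0,w=.003)
        if best is None or x[1]+x[2]<best[1]+best[2]-1e-3: best=x
    print(ph,p,best[0],"err %.4f %.3f"%best[1:])
E
```

```text
d [0.4794 0.499  0.395  0.3005] res [[-0.0526  0.0182  0.0164]
 [-0.0171  0.0337 -0.0043]
 [-0.0177  0.0332 -0.0046]
 [ 0.0045  0.0384 -0.0075]]
-100 [ 0.6114 -0.0567  0.2201] [-0.7867  1.6941  0.9171  1.16    0.4194  1.4563 -1.3795] err 0.0000 0.000
-80 [ 0.5869 -0.0567  0.2495] [-0.9962  1.5304  1.0106  1.5845  0.3132  0.9307 -1.3057] err 0.0000 0.000
-60 [ 0.564  -0.0697  0.2771] [-1.1213  1.4116  1.166   1.9402  0.016   0.3975 -0.9494] err 0.0000 0.000
-40 [ 0.5453 -0.0943  0.2996] [-0.3033  0.7003  0.0778  2.2153  1.8064  0.821  -2.2242] err 0.0000 0.000
-20 [ 0.533  -0.1274  0.3143] [ 0.575   0.6154 -0.6557  2.3518  2.2183  0.7897 -2.1024] err 0.0000 0.000
0 [ 0.5288 -0.165   0.3194] [ 1.2544  0.8147 -1.1268  2.2892  2.2042  0.4733 -1.5794] err 0.0000 0.000
20 [ 0.533  -0.2026  0.3143] [ 1.427   0.9295 -1.064   2.0589  0.3006  0.2099  0.5707] err 0.0000 0.000
40 [ 0.5453 -0.2357  0.2996] [ 1.4077  1.1123 -0.9765  1.7305 -0.146   0.7112  1.1423] err 0.0000 0.000
60 [ 0.564  -0.2603  0.2771] [ 1.2106  1.2503 -0.724   1.3345 -0.3849  1.254   1.3686] err 0.0000 0.000
80 [ 0.5869 -0.2733  0.2495] [ 1.0304  1.5141 -0.6622  0.8459 -0.4428  1.769   1.3386] err 0.0000 0.000
100 [ 0.6114 -0.2733  0.2201] [ 0.9742  1.8544 -1.3219  0.5145 -0.0001  2.03    1.0528] err 0.0250 0.101
```

Run:
```python
from fk import *
Fs=[[f.as_matrix() for f in frames(np.array(q))] for q,_,_ in D]
cand={f"{i}{'xyz'[j]}":np.hstack([F[i][:,j] for F in Fs]) for i in range(0,7) for j in (0,1)}
out=[]
for n in (1,2):
    for c in itertools.combinations(cand,n):
        AA=np.column_stack([A]+[cand[k] for k in c]); x=np.linalg.lstsq(AA,b,rcond=None)[0]
        out.append((np.abs(AA@x-b).max(),c,x))
out.sort(key=lambda o:o[0])
for o in out[:10]: print(o)
```

```text
(np.float64(5.9649088388624705e-05), ('1y', '3y'), array([ 0.3472,  0.5632,  0.345 ,  0.2621, -0.0187, -0.0274]))
(np.float64(5.9649088388624705e-05), ('2y', '4y'), array([ 0.3472,  0.5632,  0.345 ,  0.2621, -0.0187, -0.0274]))
(np.float64(5.964908838873573e-05), ('1y', '4y'), array([ 0.3472,  0.5632,  0.345 ,  0.2621, -0.0187, -0.0274]))
(np.float64(5.9649088389068794e-05), ('2y', '3y'), array([ 0.3472,  0.5632,  0.345 ,  0.2621, -0.0187, -0.0274]))
(np.float64(0.0013348839873982832), ('1x', '3y'), array([ 0.3678,  0.5296,  0.344 ,  0.2552,  0.0197, -0.0465]))
(np.float64(0.0013348839873985607), ('1x', '4y'), array([ 0.3678,  0.5296,  0.344 ,  0.2552,  0.0197, -0.0465]))
(np.float64(0.0014341555340945944), ('4y', '5x'), array([ 0.3307,  0.5578,  0.3365,  0.2556, -0.0457, -0.0126]))
(np.float64(0.0014341555340948164), ('3y', '5x'), array([ 0.3307,  0.5578,  0.3365,  0.2556, -0.0457, -0.0126]))
(np.float64(0.0015261668612518153), ('0x', '3y'), array([ 0.3641,  0.549 ,  0.3517,  0.2621,  0.0055, -0.043 ]))
(np.float64(0.0015261668612522247), ('0x', '4y'), array([ 0.3641,  0.549 ,  0.3517,  0.2621,  0.0055, -0.043 ]))
```

```bash
cat >> fk.py <<'E'
d=np.array([.3472,.5632,.345,.2621,-.0187,-.0274])
def row(q,ext=False):
    F=[f.as_matrix() for f in frames(np.array(q))]
    return np.stack([F[0][:,2],F[2][:,2],F[4][:,2],F[6][:,2],F[1][:,1],F[3][:,1]],1)
def local(q,p,Ro,n):
    """follow straight path with min-norm steps; report"""
    p0,R0=fk(q); rv=(R0.inv()*Ro).as_rotvec(); tr=[]
    for i in range(1,n+1):
        q,ep,er=ik(p0+(p-p0)*i/n,R0*R.from_rotvec(rv*i/n),q,w=.01,m=.02); tr.append((q,ep,er))
    return tr
E
python3 - <<'E'
from fk import *
q=np.array(D[-1][0])
for ph in (-90,-75,-60,-45,-30,-15,15,30,45,60,75,90):
    p,Ro=target(np.radians(ph))
    tr=local(q,p,Ro,15); x=tr[-1]
    print(ph,p,x[0],"err %.4f %.3f"%x[1:],"maxerr",max(t[1] for t in tr).round(4),"maxstep",np.abs(np.diff([q]+[t[0] for t in tr],axis=0)).max().round(2), "margin",np.minimum(x[0]-lo,hi-x[0]).min().round(2))
E
```

```text
-90 [ 0.5991 -0.055   0.2348] [-0.9396  1.7166  1.3879  1.6627 -0.0109  0.8334 -0.9198] err 0.0000 0.000 maxerr 0.0 maxstep 0.23 margin 0.12
-75 [ 0.5809 -0.0587  0.2567] [-0.994   1.5568  1.3509  1.8882 -0.0831  0.4917 -0.7891] err 0.0000 0.000 maxerr 0.0 maxstep 0.19 margin 0.16
-60 [ 0.564  -0.0697  0.2771] [-0.9539  1.2313  1.1192  2.0865  0.792   0.2305 -1.543 ] err 0.0000 0.000 maxerr 0.0001 maxstep 0.37 margin 0.19
-45 [ 0.5494 -0.0872  0.2946] [-0.6042  0.7721  0.4607  2.2345  1.7449  0.6451 -2.29  ] err 0.0000 0.000 maxerr 0.0001 maxstep 0.62 margin 0.33
-30 [ 0.5382 -0.11    0.308 ] [-0.1869  0.5825  0.0248  2.3223  2.0408  0.7018 -2.3247] err 0.0000 0.000 maxerr 0.0001 maxstep 0.93 margin 0.24
-15 [ 0.5312 -0.1365  0.3165] [ 0.334   0.519  -0.4096  2.3266  2.28    0.5809 -2.2521] err 0.0000 0.000 maxerr 0.0001 maxstep 0.86 margin 0.23
15 [ 0.5312 -0.1935  0.3165] [ 1.1425  0.7626 -1.0595  2.1012  1.3891  0.1358 -0.8278] err 0.0000 0.000 maxerr 0.0001 maxstep 0.79 margin 0.1
30 [ 0.5382 -0.22    0.308 ] [ 1.3184  1.0578 -1.3529  1.9108  0.6386  0.4472  0.0974] err 0.0000 0.000 maxerr 0.0001 maxstep 0.28 margin 0.12
45 [ 0.5494 -0.2428  0.2946] [ 1.3053  1.1769 -1.2971  1.6953  0.1657  0.7056  0.6468] err 0.0000 0.000 maxerr 0.0 maxstep 0.19 margin 0.17
60 [ 0.564  -0.2603  0.2771] [ 1.2595  1.3436 -1.3318  1.4578  0.0815  1.0357  0.7749] err 0.0000 0.000 maxerr 0.0 maxstep 0.23 margin 0.14
75 [ 0.5809 -0.2713  0.2567] [ 1.1686  1.4852 -1.3493  1.2032  0.0083  1.3613  0.8492] err 0.0000 0.000 maxerr 0.0 maxstep 0.27 margin 0.12
90 [ 0.5991 -0.275   0.2348] [ 1.0425  1.611  -1.3717  0.9289 -0.0661  1.6865  0.8784] err 0.0000 0.000 maxerr 0.0 maxstep 0.31 margin 0.1
```

Run:
```python
from fk import *
q=r.get_state()["q"]
for ph in (-35,-45,-55):
  for t1 in (1.1,1.25,1.4):
    pf,Rf=target(np.radians(ph)); p1,R1=target(np.radians(ph),t=t1); p1=pf-[.03,-.02,-.01]
    a=local(q,p1,R1,16); c=local(a[-1][0],pf,Rf,16); tr=a+c
    Q=np.array([q]+[t[0] for t in tr])
    print(ph,t1,"maxstep",np.abs(np.diff(Q,axis=0)).max(1).round(2)[[0,4,8,12,15,17,20,24,28,31]],np.abs(np.diff(Q,axis=0)).max().round(2),"err",max(t[1] for t in tr).round(4),"margin",np.minimum(Q-lo,hi-Q).min(0).round(2),Q[16],Q[-1])
```

```text
-35 1.1 maxstep [0.08 0.07 0.05 0.31 0.2  0.09 0.05 0.04 0.03 0.03] 0.32 err 0.0001 margin [2.2  0.9  0.55 0.25 1.   0.02 0.18] [-0.8144  0.7675  0.963   2.2525  1.3742  0.06   -1.645 ] [-0.4958  0.6712  0.429   2.3093  2.0882  0.5596 -2.4807]
-35 1.25 maxstep [0.07 0.06 0.05 0.04 0.03 0.03 0.2  0.09 0.06 0.05] 0.74 err 0.0001 margin [2.21 0.9  0.53 0.25 1.   0.02 0.2 ] [-0.7867  0.7507  0.9355  2.1595  0.2437  0.2244 -0.4164] [-0.4826  0.6666  0.4061  2.3086  2.0726  0.5724 -2.4639]
-35 1.4 maxstep [0.07 0.05 0.04 0.03 0.02 0.05 0.05 0.96 0.09 0.07] 0.96 err 0.0001 margin [2.23 0.9  0.54 0.25 1.   0.02 0.2 ] [-0.7025  0.7069  0.7943  2.0639  0.33    0.4441 -0.4184] [-0.4772  0.6647  0.3968  2.3084  2.0665  0.5776 -2.4573]
-45 1.1 maxstep [0.11 0.08 0.05 0.04 0.05 0.02 0.34 0.06 0.04 0.03] 0.47 err 0.0001 margin [2.07 0.9  0.38 0.32 1.   0.02 0.21] [-0.9419  0.9788  1.129   2.2     0.0887  0.1049 -0.4823] [-0.7544  0.8666  0.7537  2.2418  1.8843  0.4184 -2.4455]
-45 1.25 maxstep [0.1  0.07 0.05 0.04 0.04 0.03 0.03 0.76 0.07 0.05] 0.76 err 0.0001 margin [2.1  0.9  0.39 0.32 1.   0.02 
[... 398 characters left out ...]
0.05 0.06 0.01 0.01 0.01 0.01 0.38] 0.38 err 0.0001 margin [2.01 0.84 0.28 0.35 0.99 0.02 1.26] [-1.0015  1.1507  1.1925  2.1229  0.0786  0.2388 -0.5772] [-0.9586  1.2265  1.1987  2.1459  0.6884  0.06   -1.3965]
-55 1.25 maxstep [0.12 0.08 0.05 0.05 0.05 0.02 0.02 0.02 0.02 0.62] 0.62 err 0.0001 margin [2.04 0.84 0.29 0.35 1.   0.02 1.28] [-0.9629  1.0878  1.1129  2.0606  0.2098  0.3796 -0.5744] [-0.9588  1.2268  1.1992  2.1456  0.6755  0.06   -1.3836]
-55 1.4 maxstep [0.12 0.07 0.04 0.04 0.04 0.03 0.03 0.03 0.03 0.54] 0.54 err 0.0001 margin [2.05 0.85 0.29 0.35 1.   0.02 1.27] [-0.9097  1.0264  1.0074  1.9955  0.3161  0.5324 -0.5552] [-0.9587  1.2267  1.199   2.1457  0.6802  0.06   -1.3882]
```

Run:
```python
from fk import *
# how does their solver resolve redundancy? replay start->hover, then lift->now
for i,j,n in((0,1,14),(2,3,10)):
    p,Ro=fk(np.array(D[j][0])); print("mine",local(np.array(D[i][0]),p,Ro,n)[-1][0],"theirs",D[j][0])
q=r.get_state()["q"]
for ph in (-70,-80,-90,-100):
    p,Ro=target(np.radians(ph)); tr=local(q,p,Ro,20); Q=np.array([q]+[t[0] for t in tr])
    print(ph,"minnorm",Q[-1],"margin",np.minimum(Q-lo,hi-Q).min(0).round(2),"maxstep",np.abs(np.diff(Q,axis=0)).max().round(2))
    for q3 in (.5,.8,1.1):
        q0=Q[-1].copy(); q0[2]=q3
        f=lambda x:np.hstack([(fk(x)[0]-p)*10,(fk(x)[1].inv()*Ro).as_rotvec()*3,.5*(x[2]-q3)])
        s=least_squares(f,q0,bounds=(lo+.02,hi-.02)); print("   q3",q3,s.x,np.abs(s.fun[:6]).max().round(4))
```

```text
mine [-0.5181  0.5154  0.1793  1.9894 -0.1474  0.649  -0.5633] theirs [-0.5147, 0.515, 0.174, 1.9892, -0.1431, 0.6488, -0.568]
mine [-0.1941  0.4394  0.1316  2.2083  0.0118  0.1561 -0.2645] theirs [-0.196, 0.4396, 0.1344, 2.2084, 0.003, 0.1559, -0.2556]
-70 minnorm [-0.9991  1.4909  1.331   1.9581 -0.1036  0.3777 -0.7383] margin [2.01 0.59 0.18 0.34 0.9  0.04 1.92] maxstep 0.14
   q3 0.5 [-0.7087  1.0482  0.5     1.9437  1.1549  0.9582 -1.9356] 0.0
   q3 0.8 [-0.851   1.1636  0.8     1.9511  0.9731  0.7003 -1.7765] 0.0
   q3 1.1 [-0.9551  1.3318  1.1     1.9561  0.5586  0.4586 -1.3836] 0.0
-80 minnorm [-0.982   1.6155  1.3658  1.8154 -0.059   0.6058 -0.8378] margin [2.01 0.46 0.14 0.35 0.93 0.07 1.82] maxstep 0.15
   q3 0.5 [-0.6973  1.1564  0.5     1.8007  1.0245  1.1282 -1.8494] 0.0
   q3 0.8 [-0.8351  1.2723  0.8     1.8081  0.8146  0.8885 -1.6661] 0.0
   q3 1.1 [-0.9358  1.4379  1.1     1.8132  0.4482  0.6829 -1.3239] 0.0
-90 minnorm [-0.9396  1.7168  1.3882  1.6627 -0.0113  0.8334 -0.9194] margin [2.02 0.36 0.12 0.35 0.95 0.09 1.74] maxstep 0.17
   q3 0.5 [-0.6665  1.2627  0.5     1.6478  0.9386  1.3109 -1.7844] 0.0
   q3 0.8 [-0.798   1.3762  0.8     1.6552  0.7214  1.0904 -1.5988] 0.0
   q3 1.1 [-0.894   1.5352  1.1     1.6603  0.4016  0.9109 -1.307 ] 0.0
-100 minnorm [-0.8755  1.8005  1.4067  1.5017  0.0361  1.0601 -0.9822] margin [2.03 0.28 0.1  0.35 0.97 0.1  1.68] maxstep 0.19
   q3 0.5 [-0.619   1.366   0.5     1.4867  0.8889  1.5026 -1.7324] 0.0
   q3 0.8 [-0.7424  1.4741  0.8     1.4941  0.6725  1.3006 -1.5547] 0.0
   q3 1.1 [-0.832   1.6228  1.1     1.4992  0.3896  1.1403 -1.305 ] 0.0
```

Run:
```python
from fk import *
q=r.get_state()["q"]
p,Ro=target(np.radians(-78)); rows(p,Ro,20); print(p)
for t in local(q,p,Ro,20)[::4]:
    F=frames(t[0]); el=F[2].apply([0,0,.5632])+[0,0,.3472]; pp,rr=fk(t[0]); print(t[0],"elbow",el,"wrist",pp-.2621*rr.apply([0,0,1]),"tcp",pp)
```

```text
trans [[-0.0016, 0.0036, 0.0043], [-0.0013, 0.0035, 0.0044], [-0.001, 0.0034, 0.0046], [-0.0007, 0.0033, 0.0047], [-0.0004, 0.0032, 0.0048], [-0.0, 0.0031, 0.0049], [0.0003, 0.0031, 0.0049], [0.0006, 0.003, 0.0049], [0.001, 0.0029, 0.0049], [0.0013, 0.0027, 0.0049], [0.0016, 0.0026, 0.0049], [0.0019, 0.0025, 0.0048], [0.0023, 0.0024, 0.0047], [0.0026, 0.0023, 0.0046], [0.0029, 0.0022, 0.0045], [0.0032, 0.0021, 0.0043], [0.0035, 0.002, 0.0042], [0.0037, 0.0019, 0.004], [0.004, 0.0018, 0.0038], [0.0042, 0.0017, 0.0035]]
rot each [-1.13 -3.69  0.3 ] total dist 0.11577986056684944
[ 0.5845 -0.0574  0.2524]
[-0.3324  0.4641  0.2855  2.2119  0.021   0.1389 -0.3032] elbow [0.2383 0.0823 0.8508] wrist [0.4088 0.0112 0.551 ] tcp [ 0.4991 -0.014   0.3062]
[-0.717   0.6448  0.7377  2.2024  0.0222  0.1056 -0.4329] elbow [0.2551 0.2224 0.7973] wrist [0.4246 0.07   0.5218] tcp [ 0.5171 -0.0231  0.2949]
[-0.8983  0.8916  0.9911  2.1545 -0.0191  0.1389 -0.5332] elbow [0.273  0.3428 0.701 ] wrist [0.4483 0.1223 0.4767] tcp [ 0.5351 -0.0322  0.2836]
[-0.9785  1.1561  1.1538  2.0704 -0.0576  0.2421 -0.6341] elbow [0.2878 0.4277 0.5741] wrist [0.4797 0.1636 0.4182] tcp [ 0.553  -0.0414  0.2722]
[-1.0007  1.4144  1.2785  1.9529 -0.0745  0.4062 -0.7391] elbow [0.3003 0.4683 0.435 ] wrist [0.5177 0.1902 0.3497] tcp [ 0.571  -0.0505  0.2609]
```

Request:
{"api": "play_rows", "payload": {"translation": [[-0.0016, 0.0036, 0.0043], [-0.0013, 0.0035, 0.0044], [-0.001, 0.0034, 0.0046], [-0.0007, 0.0033, 0.0047], [-0.0004, 0.0032, 0.0048], [0, 0.0031, 0.0049], [0.0003, 0.0031, 0.0049], [0.0006, 0.003, 0.0049], [0.001, 0.0029, 0.0049], [0.0013, 0.0027, 0.0049]], "delta_rot": [[-1.13, -3.7, 0.3], [-1.13, -3.7, 0.3], [-1.13, -3.7, 0.3], [-1.13, -3.7, 0.3], [-1.13, -3.7, 0.3], [-1.13, -3.7, 0.3], [-1.13, -3.7, 0.3], [-1.13, -3.7, 0.3], [-1.13, -3.7, 0.3], [-1.13, -3.7, 0.3]], "grip": [-1, -1, -1, -1, -1, -1, -1, -1, -1, -1]}}

```text
clock: 10.2
tool_pos: [0.5409, -0.0313, 0.2805]
eef_rot: [0.752, 0.531, -0.058, 0.387]
contact_force: [-0.1, 0.2, -1.9]
opening: 0.133
finger_force: 40.0
```

Run:
```python
from fk import *
s=r.get_state();print(s["q"],s["contact_force"],s["opening"])
p,Ro=target(np.radians(-78)); rows(p,Ro,12); print(local(s["q"],p,Ro,12)[-1][0])
```

```text
[-0.9304  0.9592  1.0363  2.1331 -0.0113  0.1619 -0.5806] [-0.0522  0.1581 -1.9218] 0.13281809577544085
trans [[0.0011, 0.0021, 0.0042], [0.0013, 0.0021, 0.0042], [0.0016, 0.002, 0.0041], [0.0018, 0.0019, 0.0041], [0.002, 0.0019, 0.004], [0.0022, 0.0018, 0.0039], [0.0024, 0.0017, 0.0038], [0.0026, 0.0016, 0.0037], [0.0029, 0.0016, 0.0036], [0.003, 0.0015, 0.0035], [0.0032, 0.0014, 0.0033], [0.0034, 0.0014, 0.0032]]
rot each [-0.92 -3.07  0.25] total dist 0.05811149282161067
[-0.9868  1.5872  1.3524  1.8448 -0.0509  0.5601 -0.836 ]
```

Request:
{"api": "play_rows", "payload": {"translation": [[0.0011, 0.0021, 0.0042], [0.0013, 0.0021, 0.0042], [0.0016, 0.002, 0.0041], [0.0018, 0.0019, 0.0041], [0.002, 0.0019, 0.004], [0.0022, 0.0018, 0.0039], [0.0024, 0.0017, 0.0038], [0.0026, 0.0016, 0.0037], [0.0029, 0.0016, 0.0036], [0.003, 0.0015, 0.0035], [0.0032, 0.0014, 0.0033], [0.0034, 0.0014, 0.0032], [0, 0, 0], [0, 0, 0], [0, 0, 0], [0, 0, 0]], "delta_rot": [[-0.92, -3.07, 0.25], [-0.92, -3.07, 0.25], [-0.92, -3.07, 0.25], [-0.92, -3.07, 0.25], [-0.92, -3.07, 0.25], [-0.92, -3.07, 0.25], [-0.92, -3.07, 0.25], [-0.92, -3.07, 0.25], [-0.92, -3.07, 0.25], [-0.92, -3.07, 0.25], [-0.92, -3.07, 0.25], [-0.92, -3.07, 0.25], [0, 0, 0], [0, 0, 0], [0, 0, 0], [0, 0, 0]], "grip": [-1, -1, -1, -1, -1, -1, -1, -1, -1, -1, -1, -1, -1, -1, -1, -1]}}

```text
clock: 12.2
tool_pos: [0.5839, -0.0593, 0.2537]
eef_rot: [0.669, 0.365, -0.231, 0.604]
contact_force: [0.4, 1.2, -1.8]
opening: 0.132
finger_force: 40.0
```

Run:
```python
from fk import *
s=r.get_state();print(s["q"],s["qd"],s["contact_force"],s["opening"])
Ro=R.from_quat(s["eef_rot"]);g=s["tool_pos"]+Ro.apply([0,0,.11]); ks=[]
im=r.snapshot("scene"); k=r.get_calibration("scene")
ms=[(k,x["pixels"].astype(np.uint8)) for x in r.silhouettes("scene","lens")[:1]]
imt=r.snapshot("top"); kt=r.get_calibration("top"); ms+=[(kt,x["pixels"].astype(np.uint8)) for x in r.silhouettes("top","lens")[:1]]
try:
    x,M,e=fitlens(ms);print("lens",x,e)
except Exception as ex: print(ex)
for c,t in itertools.product(("scene","top"),("tall_card","lens")): print(c,t,[(d_["point"].round(3) if hasattr(d_["point"],'round') else d_["point"],d_["confidence"]) for d_ in r.look_for(c,t)][:2])
print("card centre exp",g)
C=[g+Ro.apply([sx,0,sz]) for sx,sz in((-.05,-.043),(.05,-.043),(.05,.065),(-.05,.065))]
a=cv2.resize(im[150:300,150:350],None,fx=4,fy=4); b_=cv2.resize(imt[90:240,280:480],None,fx=4,fy=4)
for P,kk,I,o in((C,k,a,(150,150)),(C,kt,b_,(280,90))):
    cv2.polylines(I,[((proj(kk,P)-o)*4).astype(int)],True,(0,0,255),1)
cv2.imwrite("pics/f1.png",a);cv2.imwrite("pics/f2.png",b_)
```

```text
[-0.9842  1.5859  1.3572  1.8479 -0.0597  0.5567 -0.8257] [ 0.0034  0.0053  0.0016 -0.0027  0.0009  0.0027  0.0002] [ 0.3863  1.2423 -1.806 ] 0.13217256980631378
lens [ 0.4354 -0.2374  0.0247  0.0991  0.7446] 10.409325610922567
scene tall_card [([0.5799, -0.1021, 0.2702], 0.81)]
scene lens [([0.7161, -0.164, 0.3321], 0.71)]
top tall_card [([0.589, -0.1681, 0.2544], 0.9)]
top lens []
card centre exp [ 0.5983 -0.1668  0.2358]
```

View pics/f1.png

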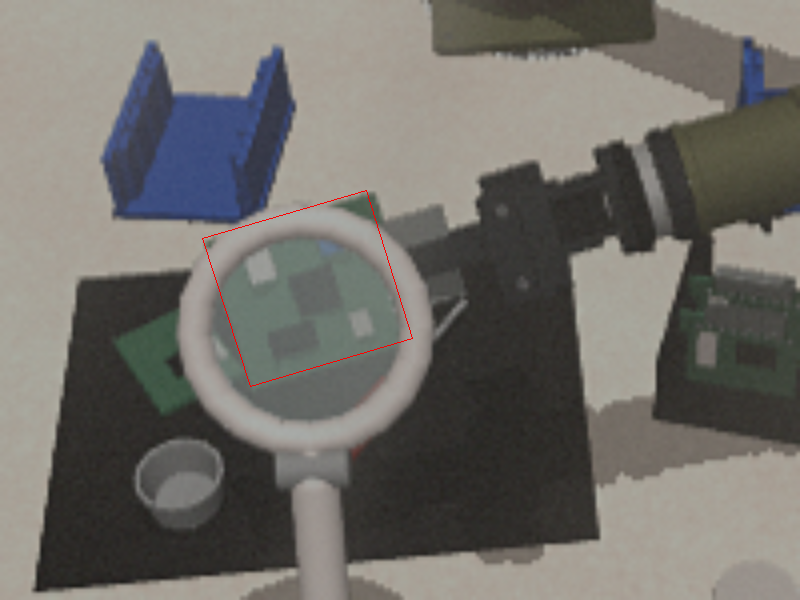

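View pics/f2.png

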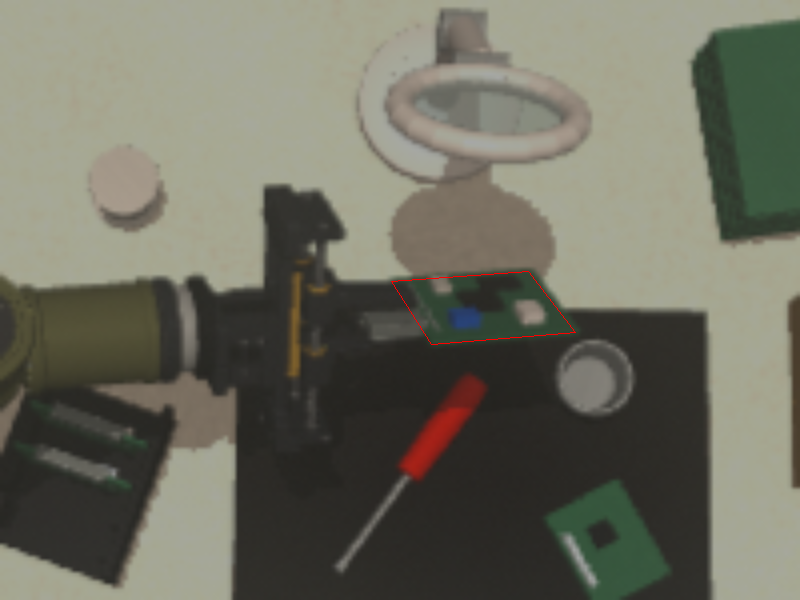

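The views confirm the pose: the card, seen through the lens at scene crop (310,285), lies within about 2 mm of the predicted outline, with its chips towards the lens. The short cards are still in the rack and nothing else has moved. I am handing it in.

Run:
```python
from plant import r
print(r.get_state()["qd"], r.finish_job())
```

```text
the job is handed in; nothing more can be done
[-0.0020605   0.001448   -0.0013846  -0.00037107  0.00032255 -0.00128636
  0.0006901 ] None
```

I drew the tall card out of the rack and handed the job in with the arm holding it still, component side facing the lens, the board's middle about 15 cm away on the lens's centre line; the hand-in returned no verdict.

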